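Free the filter slide of the plate washer with the pin tool

ROBOT

A 7-joint arm with a two-finger parallel gripper is mounted at the origin on the work surface. World frame = base frame: x ahead of the robot, y to its left, z up, the work surface at z = 0. Lengths are in m, angles in rad, forces in N, time in s.
With the tool pointing down it reaches from about 0.4 to 0.85 m from the base axis. Payload 10.4 kg.
Tool frame: the origin (TCP) lies midway between the tips of the shut fingers; the grasp point (between the pads) lies 19 mm behind it; z points along the fingers, y is the line along which they close (so a half turn about z gives the same grasp; the last joint's range is limited). The gripper opens to 85 mm and grips with 20 to 120 N. Pads are 22 mm wide; open, the fingers measure 114 mm over their backs; the gripper's body (76 mm by 85 mm) begins 54 mm behind the grasp point. The pads swing forward as they close: fully open they stand 13 mm farther back than shut.
Start: joints at [1.096, 0.332, -0.065, 1.46, 0.022, 1.35, -0.088], TCP at [0.273, -0.562, 0.231] pointing down, gripper open.
Joint ranges: [-2.6, 2.6], [-0.5, 2.12], [-1.47, 1.34], [0.16, 2.42], [-1.27, 4.41], [0.06, 2.06], [-2.6, 2.6]. Speed limits (rad/s): [2.22, 2.22, 2.79, 2.79, 3.14, 3.14, 3.14].

INTERFACE

Orientations are given as a unit quaternion [x, y, z, w].
In Python, from rig import status, capture, robot, cut_out, pinpoint gives the robot as it stands. The module is installed in compiled form; this text tells all that it offers.
- The arm moves only by the shell command python3 -m jog 'ROWS'. ROWS is a JSON object whose one key "motion" holds a list that holds one entry, the list of rows, each a list of 7 numbers: the turn, a rotation vector about the tool's x, y, z in units of 5 degrees (1.0 is 5 degrees), then the shift along the tool's x, y, z in units of 25 mm (1.0 is 25 mm), then the opening, from 0 (shut) to 1 (fully open). In form: {"motion": [[[wx, wy, wz, dx, dy, dz, grip], ...]]}. A call has 1 to 8 rows; each row shifts and turns the commanded pose from where the row before left it, along the tool's axes as they then stand; what a row does not reach is not made up. A row lasts 1/12 s, in which the tool goes at most 41.7 mm and 7.16 degrees, less where a joint would pass 70% of its speed; a pose out of reach is approached as far as the arm can. A call is refused whole if a number of a shift passes 1 or a number of a turn 1, either way. A call with a gripper value outside its range is refused whole. The fingers move at their own pace and stop on an object; the grip force is fixed at half the most. Time passes only in rows, so rows that do not move let the fingers close. It gives the time, the measured TCP pose, the force, the opening and the grip force at its end, in the units of the state.
- status.get_state(): the state, without advancing time (a new reading comes with each control period).
- capture(name): name is "scene" or "top" or "wrist"; returns a dict with "frame" (384x512x3 uint8, blue, green, red), "fx", "fy", "cx", "cy" (pixels), "camera_from_world" (4x4, takes a point from world to camera coordinates). Camera axes: x right, y down, z forward; pixel columns grow to the right and rows downward; lengths in m; the calibration is good to about 2 mm. A picture is of the moment at which its call begins. There is no depth.
- robot.hand_in(): hands the job in; it is judged then, once.
Trained networks look in the newest picture that a camera, given by its name, has taken for a name from the list of things; names that differ only in an ending like _2 or _b are one class to them, and where a whole thing is asked for, a point or a joint stands for the part that bears it (a point fixed in the world has none). Each returns a list of dicts, best first, with "score" (0 to 1); they miss things now and then, are a little off and sometimes report something else, mostly with a low value. They report only what shows in the picture. A call takes as long as a camera call. They do not tell look-alikes from the thing itself.
- cut_out(camera, label): "pixels" (384x512 bool, what is visible of it) and "extent" ([centre column, centre row, width, height] in pixels, round what is visible of it).
- pinpoint(camera, label): "position" ([row, column] in pixels: a listed point, or the origin of a listed thing).
The state is a dict: "time": time; "joint_pos": joint angles; "qvel": joint speeds; "joint_efforts": joint torques, N m; "tcp_pos": TCP position; "tcp_rot": TCP orientation; "wrist_force": force on the tool from outside, world axes, zero at the start; "moment": the same for the moment, N m; "finger_gap": finger opening in m; "grasp_force": force on a finger pad.
Only numpy, scipy, OpenCV 4.12 (cv2) and the standard library are available. Lean on these libraries where they do the work, as an engineer would, in place of code of your own. Each camera call takes 0.05 s, during which the arm holds its last target. There are 200 camera calls.

TASK

Take the pin tool out of the tool stand, put its pin into the small well of the plate washer's filter slide, press the recessed release button down and, keeping it held down with the pin all the way, push the slide gently out to its stop. Then lift the pin out and put the tool back upright in the free hole of the stand, fully seated. Never force the washer, do not touch it with the gripper, and leave everything else on the bench where it is.

Things in the scene. Friction and masses are not known exactly. Their poses are not given: they have to be found in the camera images.
- washer: White plate washer, 330 mm deep, 290 mm wide. Origin on the bench, below the well when the slide is home; its -x axis is its front and the way the slide comes out, z up. Front deck 76 mm high, from x = -60 to +65 mm; behind it (x over 65 mm) the hood is 125 mm high. It does not move.
- well (a point): Where the mouth of the release well is with the slide home and its carrier at mid height, 84 mm over the bench (fixed to the washer, axes as the washer's). The carrier's height is set anew each time: the real mouth is up to 5 mm higher or lower. Well: 9 mm square hole, 1 mm chamfer, in the top of the slide; the top of the dark button lies 8 mm below the mouth.
- filter_slide (a joint): Travel of the grey filter slide (96 x 54 mm, ridges near its front edge) towards washer -x, m: 0 home, 0.052 at its stop. Drag 2 N; stays where left. Its carrier is not level: on the way out it rises or falls by up to 0.08 rad (4 mm in all), different each time. With the button less than 4.2 mm down a catch locks it at 0; let up on the way, it catches at 15 and 30 mm; past 44 mm it is free.
- release_button (a joint): How far the button in the well is pressed, m: 0 up, 0.006 fully down on a hard stop. Sprung: 1.5 N to start, 4.5 N fully down. Must be over 0.0042 for the slide to move; pushing sideways before that jams it on the catch. The tool's force on the washer, press and sideways push added, must never exceed 20 N (press 6 to 9 N).
- pin_tool: Pin tool standing in the stand: grey square handle 16 x 16 mm, 60 mm long, above a round steel pin of 6 mm diameter. Origin at the pin's tip, z up along the tool; handle from z = 45 to 105 mm, its flat faces along the tool's x and y. 60 g. Standing in the stand, the handle's lower face rests on the stand's top with the tip 45 mm below it.
- pin_tip (a point): Tip of the pin, the same point as the pin tool's origin.
- stand: Aluminium tool stand fixed to the bench, 50 x 150 x 55 mm high (x, y, z), origin under its centre, two round holes of 11 mm right through, at y = -42 and +42 mm.
- hole_a (a point): Centre of the mouth of the stand's hole at y = -42 mm, 55 mm above the bench, z up.
- hole_b (a point): Centre of the mouth of the stand's hole at y = +42 mm, 55 mm above the bench, z up.
- driver: Another tool in the other hole of the stand: fat round grey handle of 28 mm diameter, its shaft (9 mm) too thick for this job. Its top is 118 mm above the bench. Leave it.
- beaker: Glass beaker, 72 mm across, 95 mm high, standing; bystander.
- vial: Small amber vial with white cap, 28 mm across, 55 mm high; bystander.
- wash_bottle: White bottle, 66 mm across, 170 mm high; bystander.
- microplate: White well plate, 85 x 127 x 12 mm, flat on the bench; bystander.
- pipette: White and grey pipette lying on the bench, 255 mm long, 26 mm thick; bystander.
- marker: White marker pen lying on the bench, 110 mm long, 13 mm thick; bystander.
- tip_rack: White open box with dividers, 80 x 120 x 50 mm; bystander.
Mind the look-alikes: they are no part of the job. Leave any pink look-alike of the pin_tool alone. What is shaped like the stand but purple is not meant.

How it is judged:
By the outcome, as a careful person would: the job done as asked, in the order asked, and still so for the second after the job is handed in, with the robot touching nothing.
It also fails if it takes over 69 s, if anything falls off the work surface, if the arm or the gripper's body presses on something with over 40 N, if the wrist force passes 120 N, or if a joint passes its speed limit or range.

## Working session

There is one attempt and no reset: what is moved stays moved. The work goes in short steps, Python scripts to look and compute and a shell command to move; the robot and the scene stay as the last step left them, time stands still between calls to the robot, and variables do not carry over. Pictures are saved under pics/ and viewed, at most 10 in all, crops included, and the job is handed in when it is done.

```bash
mkdir -p pics; cat > h.py <<'E'
import numpy as np, cv2
from rig import status, capture, robot, cut_out, pinpoint
from scipy.spatial.transform import Rotation as R
def ray(c,row,col):
    T=np.array(c["camera_from_world"]);Rm=T[:3,:3];o=-Rm.T@T[:3,3]
    d=Rm.T@np.array([(col-c["cx"])/c["fx"],(row-c["cy"])/c["fy"],1.]);return o,d/np.linalg.norm(d)
def atz(c,row,col,z):
    o,d=ray(c,row,col);return o+d*(z-o[2])/d[2]
def proj(c,p):
    T=np.array(c["camera_from_world"]);q=T[:3,:3]@np.array(p)+T[:3,3]
    return np.array([c["cy"]+c["fy"]*q[1]/q[2],c["cx"]+c["fx"]*q[0]/q[2]])
def tri(obs):
    A=np.zeros((3,3));b=np.zeros(3);L=[]
    for c,r,k in obs:
        o,d=ray(c,r,k);P=np.eye(3)-np.outer(d,d);A+=P;b+=P@o;L.append((o,P))
    x=np.linalg.solve(A,b);return x,[round(float(np.linalg.norm(P@(x-o)))*1000,1) for o,P in L]
def st():
    s=status.get_state();return s
E
python3 - <<'E'
from h import *
C={n:capture(n) for n in("scene","top")}
cv2.imwrite("pics/a.png",np.hstack([cv2.resize(C[n]["frame"],(800,600)) for n in C])[:,:800]);cv2.imwrite("pics/b.png",cv2.resize(C["top"]["frame"],(800,600)))
for n in C:
  T=np.array(C[n]["camera_from_world"]);print(n,np.round(-T[:3,:3].T@T[:3,3],3),C[n]["fx"])
  for l in("pin_tool","pin_tip","stand","hole_a","hole_b","driver","well","washer","filter_slide","beaker","wash_bottle"):
    print(n,l,[(np.round(d["position"],1).tolist(),round(d["score"],2)) for d in pinpoint(n,l)][:4])
print(st())
E
```

```text
scene [1.289 0.023 1.006] 420.83100501904124
scene pin_tool [([181.2, 166.2], 0.74), ([188.2, 140.0], 0.57), ([170.1, 152.0], 0.44), ([216.1, 139.0], 0.43)]
scene pin_tip [([215.1, 138.7], 0.7), ([180.1, 168.0], 0.7), ([169.3, 153.5], 0.5)]
scene stand [([189.5, 152.3], 0.65), ([153.7, 273.3], 0.65)]
scene hole_a [([179.5, 137.9], 0.97), ([181.1, 165.5], 0.68), ([143.1, 257.9], 0.68), ([138.9, 283.7], 0.59)]
scene hole_b [([179.5, 137.9], 0.97), ([181.1, 165.5], 0.68), ([143.1, 257.9], 0.68), ([138.9, 283.7], 0.59)]
scene driver [([188.4, 169.3], 0.63)]
scene well [([191.4, 292.4], 0.91)]
scene washer [([209.7, 289.3], 0.68), ([244.1, 92.2], 0.5), ([201.4, 399.2], 0.32)]Traceback (most recent call last):
  File "<stdin>", line 7, in <module>
ValueError: it knows: beaker, driver, hole, marker, microplate, pin_tip, pin_tool, pipette, stand, tip_rack, vial, wash_bottle, washer, well
```

```bash
python3 - <<'E'
from h import *
C={"top":capture("top")}
for n in C:
  T=np.array(C[n]["camera_from_world"]);print(n,np.round(-T[:3,:3].T@T[:3,3],3),C[n]["fx"])
  for l in("pin_tool","pin_tip","stand","hole_a","driver","well","washer","beaker","wash_bottle"):
    print(n,l,[(np.round(d["position"],1).tolist(),round(d["score"],2)) for d in pinpoint(n,l)][:4])
print(st())
E
```

```text
top [0.278 0.024 1.368] 465.8921080938192
top pin_tool [([208.2, 337.8], 0.6), ([213.2, 368.8], 0.49), ([181.8, 360.2], 0.44), ([244.4, 360.3], 0.38)]
top pin_tip [([194.0, 217.4], 0.68), ([242.9, 360.7], 0.58), ([183.9, 360.7], 0.56), ([190.9, 212.6], 0.3)]
top stand [([269.1, 229.6], 0.87), ([212.2, 352.9], 0.83), ([131.3, 349.3], 0.48)]
top hole_a [([204.5, 342.6], 0.76), ([267.9, 213.5], 0.72), ([208.5, 369.8], 0.69), ([197.6, 214.2], 0.63)]
top driver [([210.3, 340.7], 0.45)]
top well [([189.2, 211.2], 0.83)]
top washer [([195.5, 213.0], 0.64)]
top beaker [([127.7, 348.0], 0.8)]
top wash_bottle [([154.1, 393.7], 0.72), ([131.0, 348.4], 0.27)]
{'time': 1.0, 'joint_pos': array([ 1.0963815 ,  0.33217521, -0.06473801,  1.46012471,  0.02160505,
        1.34989229, -0.08851192]), 'qvel': array([-0.00216691, -0.00077555,  0.00016538,  0.00103229, -0.0013673 ,
        0.00040741,  0.00035526]), 'joint_efforts': array([ 1.24103506e-03, -6.25222492e+01,  5.02435165e-02, -3.91838408e+01,
        1.65681273e-02,  1.66467926e-03, -6.13863085e-05]), 'tcp_pos': array([ 0.27291474, -0.56227939,  0.2313413 ]), 'tcp_rot': array([9.74588021e-01, 2.24004880e-01, 2.32036612e-05, 4.30934628e-05]), 'wrist_force': array([ 0.46917571,  0.31856061, -0.72697018]), 'moment': array([ 0.03046852, -0.02549822, -0.00727618]), 'grasp_force': 0.0, 'finger_gap': 0.0854001948002396}
```

View pics/a.png

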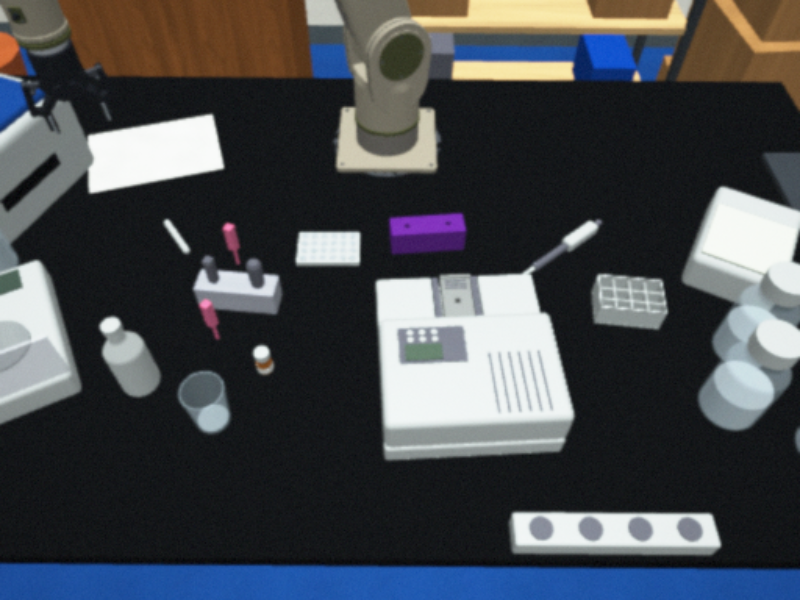

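View pics/b.png

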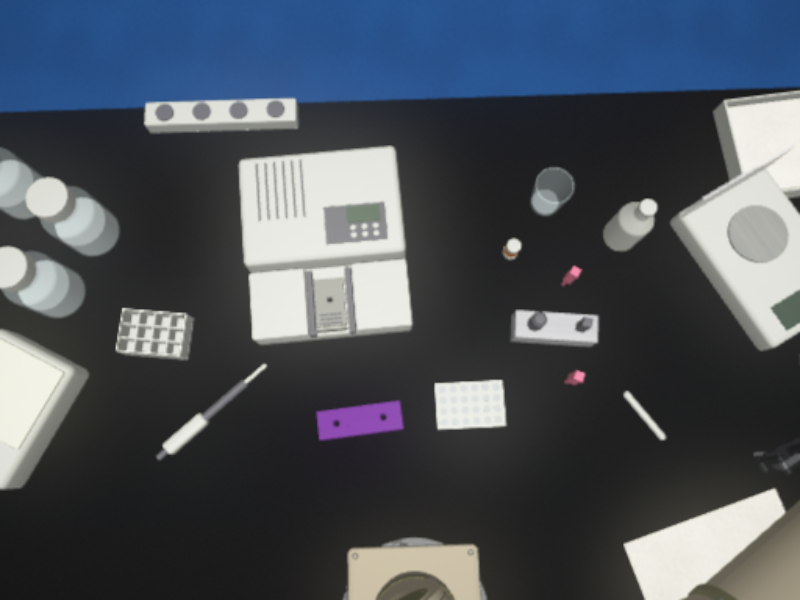

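The grey tool stands in the silver stand. In 800x600 pixels, scene shows it at (210,265) and top at (586,323).

Look-alikes, top view:
- driver, fat grey handle: (537,320)
- pink tools: (571,275) and (575,378)
- purple stand: (360,420)

I choose the thin grey handle at (586,323) and check it next in a close crop.

```bash
python3 - <<'E'
from h import *
t=capture("top");s=capture("scene")
def T(a,b,n): print(n,*[np.round(v,4) for v in tri([(t,*a),(s,*b)])])
T((269.1,229.6),(153.7,273.3),"purple stand")
T((212.2,352.9),(189.5,152.3),"stand")
T((204.5,342.6),(181.1,165.5),"holeDriver"); T((208.5,369.8),(179.5,137.9),"holePin")
T((189.2,211.2),(191.4,292.4),"well");T((195.5,213),(209.7,289.3),"washer")
for n,z in(("pin handle top",.115),):print(n,atz(t,206.5,376,z))
c1=t["frame"][160:260,300:430];c2=s["frame"][130:230,90:220]
cv2.imwrite("pics/c.png",cv2.resize(np.hstack([c1,c2]),(780,300),interpolation=cv2.INTER_CUBIC))
q=R.from_quat(st()["tcp_rot"]).as_matrix();print(np.round(q,3))
w=capture("wrist");Tw=np.array(w["camera_from_world"]);o=-Tw[:3,:3].T@Tw[:3,3];print("cam in tool",np.round(q.T@(o-st()["tcp_pos"]),3),"\n",np.round(Tw[:3,:3]@q,3),w["fx"])
E
```

```text
purple stand [0.3392 0.0883 0.0091] [0.6 0.6]
stand [ 0.4933 -0.2804  0.0097] [2.1 2.1]
holeDriver [ 0.5067 -0.2349  0.0667] [3.2 3.2]
holePin [ 0.4944 -0.3161  0.0579] [0.3 0.3]
well [0.5589 0.1321 0.0885] [0.3 0.3]
washer [0.5584 0.132  0.0013] [2. 2.]
pin handle top [ 0.48999553 -0.31893648  0.115     ]
[[ 0.9    0.437  0.   ]
 [ 0.437 -0.9   -0.   ]
 [ 0.     0.    -1.   ]]
cam in tool [ 0.084  0.    -0.143] 
 [[-0.001  1.    -0.001]
 [-0.945 -0.001 -0.326]
 [-0.326  0.001  0.945]] 328.9170352617147
```

View pics/c.png

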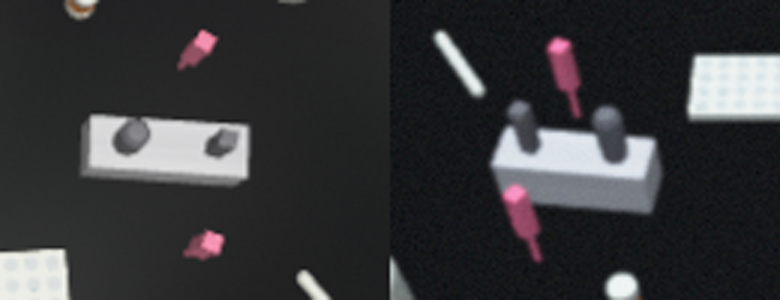

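The crop confirms it: the thin square grey handle is the pin tool (crop px (230,138) left, (520,115) right). The fat round one is the driver, and both pink ones stand apart. Moving above it.

```bash
python3 -m jog '{"motion": [[[0,0,0,0.9,-0.38,-0.1,1],[0,0,0,0.95,-0.38,-0.1,1],[0,0,0,0.95,-0.38,-0.1,1],[0,0,0,0.95,-0.38,0,1],[0,0,0,0.95,-0.38,0,1],[0,0,0,0.95,-0.38,0,1],[0,0,0,0.95,-0.38,0,1],[0,0,0,0.95,-0.38,0,1]]]}'
python3 -m jog '{"motion": [[[0,0,-1,0.9,-0.38,0,1],[0,0,-1,0.9,-0.3,0,1],[0,0,-1,0.95,-0.2,0,1],[0,0,-1,0.95,-0.1,0,1],[0,0,-1,0.8,0.1,0,1],[0,0,-1,0,0,0,1],[0,0,-1,0,0,0,1],[0,0,-1,0,0,0,1]]]}'
python3 -m jog '{"motion": [[[0,0,-1,0,0,0,1],[0,0,-1,0,0,0,1],[0,0,-1,0,0,0,1],[0,0,-1,0,0,0,1],[0,0,-1,0,0,0,1],[0,0,0,0,0,0,1],[0,0,0,0,0,0,1]]]}'
python3 - <<'E'
from h import *
s=st();w=capture("wrist");print(s["tcp_pos"],s["time"]);print(np.round(R.from_quat(s["tcp_rot"]).as_matrix(),3))
cv2.imwrite("pics/d.png",w["frame"])
for l in("pin_tool","stand","hole_a","driver"):
    print(l,[(np.round(d["position"],1).tolist(),round(d["score"],2)) for d in pinpoint("wrist",l)][:4], [(np.round(d["extent"],0).tolist(),round(d["score"],2)) for d in cut_out("wrist",l)][:3])
print(proj(w,[.492,-.318,.115]))
E
```

```text
time: 1.82
tcp_pos: [0.4103, -0.4105, 0.239]
tcp_rot: [0.975, 0.224, 0.0, 0.0]
wrist_force: [0.4, -0.8, -0.5]
finger_gap: 0.0854
grasp_force: 0.0
time: 2.48
tcp_pos: [0.4897, -0.3268, 0.2388]
tcp_rot: [0.838, 0.546, 0.0, 0.0]
wrist_force: [0.8, -0.2, 0.3]
finger_gap: 0.0856
grasp_force: 0.0
time: 3.07
tcp_pos: [0.4894, -0.3272, 0.2388]
tcp_rot: [0.703, 0.712, 0.0, 0.0]
wrist_force: [-0.7, 0.1, -0.6]
finger_gap: 0.0851
grasp_force: 0.0
[ 0.48938387 -0.32719199  0.23883316] 3.0667
[[-0.013  1.     0.   ]
 [ 1.     0.013 -0.   ]
 [-0.     0.    -1.   ]]
pin_tool [([124.6, 177.7], 0.86), ([148.8, 255.4], 0.82), ([138.0, 338.7], 0.82), ([69.1, 269.0], 0.75)] [([359.0, 152.0, 48.0, 38.0], 0.95), ([258.0, 167.0, 21.0, 34.0], 0.73)]
stand [([110.0, 262.4], 0.59)] [([264.0, 108.0, 69.0, 164.0], 0.94)]
hole_a [([159.3, 257.3], 0.94), ([67.2, 266.6], 0.91)] [([268.0, 109.0, 70.0, 163.0], 0.58)]
driver [] [([271.0, 67.0, 36.0, 38.0], 0.83)]
[170.17183764 258.34224134]
```

View pics/d.png

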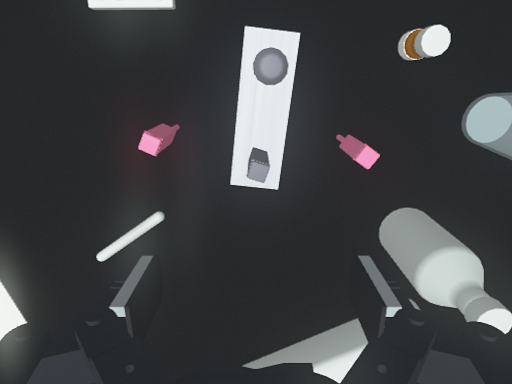

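The wrist view shows the grey square handle top at about (col 258, row 172), the driver at (270,66), and the pink tools to either side. Next I go lower for a second view.

```bash
python3 - <<'E'
from h import *
w=capture("wrist");np.save("w1.npy",w,allow_pickle=True)
E
python3 -m jog '{"motion": [[[0,0,0,0.1,0.1,0.5,1],[0,0,0,0.2,0,0.5,1],[0,0,0,0,0,0.5,1],[0,0,0,0,0,0.5,1],[0,0,0,0,0,0,1],[0,0,0,0,0,0,1]]]}'
python3 - <<'E'
from h import *
w=capture("wrist");np.save("w2.npy",w,allow_pickle=True)
w1=np.load("w1.npy",allow_pickle=True).item()
r,c=proj(w,[.492,-.318,.115]).astype(int);print(r,c,st()["tcp_pos"])
a=cv2.resize(w1["frame"][140:200,225:295],None,fx=5,fy=5,interpolation=cv2.INTER_CUBIC)
b=cv2.resize(w["frame"][r-50:r+50,c-45:c+45],None,fx=5,fy=5,interpolation=cv2.INTER_CUBIC)
H=max(a.shape[0],b.shape[0]);im=np.zeros((H,a.shape[1]+b.shape[1],3),np.uint8);im[:a.shape[0],:a.shape[1]]=a;im[:b.shape[0],a.shape[1]:]=b
cv2.imwrite("pics/e.png",im);print(im.shape)
for l in("pin_tool","hole_a"):print(l,[(np.round(d["position"],1).tolist(),round(d["score"],2)) for d in pinpoint("wrist",l)][:4])
E
```

```text
time: 4.07
tcp_pos: [0.4913, -0.3196, 0.1878]
tcp_rot: [0.702, 0.712, -0.0, -0.001]
wrist_force: [0.5, -0.0, 0.3]
finger_gap: 0.0856
grasp_force: 0.0
200 256 [ 0.49181006 -0.31981939  0.18878869]
(500, 800, 3)
pin_tool [([166.1, 255.5], 0.83), ([141.9, 163.6], 0.75), ([176.8, 259.9], 0.59)]
hole_a [([178.9, 255.8], 0.64)]
```

View pics/e.png

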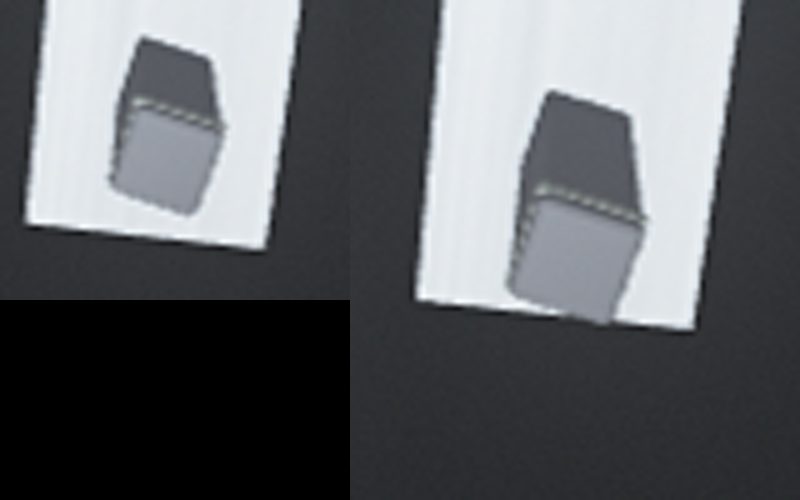

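The handle's top face is centred at (258.0,171.6) in the high view and (256.4,201.4) in the low one. It is turned about 15° in the image, so I work out its yaw.

```bash
python3 - <<'E'
from h import *
w1=np.load("w1.npy",allow_pickle=True).item();w2=np.load("w2.npy",allow_pickle=True).item()
A=[(132,103),(222,127),(190,215),(110,185)];B=[(193,195),(295,222),(260,322),(160,290)]
print(tri([(w1,171.6,258),(w2,201.4,256.4)]))
for w,L,o in((w1,A,(225,140)),(w2,B,(211,150))):
    P=np.array([atz(w,o[1]+y/5-.4,o[0]+x/5-.4,.115) for x,y in L])
    d=[P[1]-P[0],P[2]-P[3],P[3]-P[0],P[2]-P[1]]
    print(np.round(P.mean(0),4),[(round(float(np.degrees(np.arctan2(v[1],v[0])))),round(float(np.linalg.norm(v))*1000,1)) for v in d])
e=[atz(w2,150+y/5,211+x/5,.055) for x,y in((415-350,300),(693-350,330),(440-350,0),(742-350,0))]
print("stand: front corners",np.round(e[:2],4)); 
for a,b in((1,0),(2,0),(3,1)):v=e[a]-e[b];print(np.degrees(np.arctan2(v[1],v[0])),np.linalg.norm(v))
q=R.from_quat(st()["tcp_rot"]).as_matrix();print(np.round(q,3),"yaw y",np.degrees(np.arctan2(q[1,1],q[0,1])))
E
```

```text
(array([ 0.49195647, -0.32000169,  0.11203099]), [0.2, 0.2])
[ 0.4912 -0.3188  0.115 ] [(-14, 15.6), (-21, 14.6), (-104, 14.7), (-108, 16.3)]
[ 0.4918 -0.3187  0.115 ] [(-15, 14.7), (-18, 15.0), (-108, 15.0), (-107, 15.9)]
stand: front corners [[ 0.4634 -0.3506  0.055 ]
 [ 0.514  -0.3558  0.055 ]]
-5.818388109543006 0.05087474362029964
84.66427290490348 0.05551316632177608
84.4191178823071 0.0614765596154492
[[-0.015  1.     0.001]
 [ 1.     0.015 -0.001]
 [-0.001  0.001 -1.   ]] yaw y 0.8707181440472114
```

```bash
python3 -m jog '{"motion": [[[0,0,0.9,0,0,0.3,1],[0,0,0.9,0,0,0.4,1],[0,0,0.9,0,0,0.5,1],[0,0,0.9,0,0,0.5,1],[0,0,0,0,0,0.7,1],[0,0,0,0,0,0.7,1],[0,0,0,0,0,0.5,1],[0,0,0,0,0,0.3,1]]]}'
python3 -m jog '{"motion": [[[0,0,0,0,0,0.26,1],[0,0,0,0,0,0.2,1],[0,0,0,0,0,0,1],[0,0,0,0,0,0,1],[0,0,0,0,0,0,1]]]}'
python3 - <<'E'
from h import *
s=st();print(s["tcp_pos"],s["wrist_force"]);q=R.from_quat(s["tcp_rot"]).as_matrix();print(np.degrees(np.arctan2(q[1,1],q[0,1])))
d=q.T@(np.array([.4918,-.319,.080])-s["tcp_pos"]);print(d/.025)
E
```

```text
time: 4.88
tcp_pos: [0.4915, -0.3195, 0.0903]
tcp_rot: [0.804, 0.594, -0.0, -0.0]
wrist_force: [0.3, 0.5, -1.0]
finger_gap: 0.0854
grasp_force: 0.0
time: 5.3
tcp_pos: [0.4922, -0.3199, 0.0806]
tcp_rot: [0.804, 0.594, 0.0, 0.001]
wrist_force: [-0.1, 0.2, -0.0]
finger_gap: 0.0853
grasp_force: 0.0
[ 0.49223969 -0.31988717  0.08058363] [-0.05862561  0.22734291 -0.00637806]
-17.118088061554634
[ 0.0287461  -0.02728202  0.02330206]
```

Close.

```bash
python3 -m jog '{"motion": [[[0,0,0,0.03,-0.03,0,0],[0,0,0,0,0,0,0],[0,0,0,0,0,0,0],[0,0,0,0,0,0,0],[0,0,0,0,0,0,0],[0,0,0,0,0,0,0],[0,0,0,0,0,0,0],[0,0,0,0,0,0,0]]]}'
python3 -m jog '{"motion": [[[0,0,0,0,0,0,0],[0,0,0,0,0,0,0],[0,0,0,0,0,0,0],[0,0,0,0,0,0,0]]]}'
python3 - <<'E'
from h import *
s=st();print(s)
w=capture("wrist");cv2.imwrite("pics/f.png",w["frame"])
E
```

```text
time: 5.97
tcp_pos: [0.4914, -0.3188, 0.08]
tcp_rot: [0.804, 0.594, 0.0, 0.0]
wrist_force: [0.1, 0.1, 2.0]
finger_gap: 0.0152
grasp_force: 58.6
time: 6.3
tcp_pos: [0.4914, -0.3188, 0.08]
tcp_rot: [0.804, 0.594, 0.0, 0.0]
wrist_force: [-0.5, 0.4, 3.5]
finger_gap: 0.0152
grasp_force: 58.7
{'time': 6.3, 'joint_pos': array([ 0.76878521,  0.39762251, -0.32985622,  1.72249666,  0.14560576,
        1.04513404,  0.0908687 ]), 'qvel': array([ 0.00118242,  0.00304667,  0.00022322,  0.00168981,  0.00019726,
        0.00202204, -0.00264592]), 'joint_efforts': array([-1.21241855e-01, -5.89559948e+01, -3.94448698e+00, -3.32958341e+01,
       -3.73927248e-02, -1.55316652e-01, -5.68107334e-04]), 'tcp_pos': array([ 0.49141114, -0.31875667,  0.08000648]), 'tcp_rot': array([8.04466021e-01, 5.93998641e-01, 4.87311128e-05, 1.81531357e-04]), 'wrist_force': array([-0.53159028,  0.41131832,  3.53331808]), 'moment': array([-0.03497552,  0.09960311, -0.00583931]), 'grasp_force': 58.651519417762756, 'finger_gap': 0.015246962306924077}
```

```bash
python3 -m jog '{"motion": [[[0,0,0,0,0,-0.3,0],[0,0,0,0,0,-0.6,0],[0,0,0,0,0,-0.8,0],[0,0,0,0,0,-0.8,0],[0,0,0,0,0,-0.8,0],[0,0,0,0,0,-0.8,0],[0,0,0,0,0,-0.7,0],[0,0,0,0,0,-0.4,0]]]}'
python3 - <<'E'
from h import *
print(st()["finger_gap"],st()["grasp_force"])
w=capture("wrist");cv2.imwrite("pics/g.png",w["frame"])
E
```

```text
time: 7.02
tcp_pos: [0.4918, -0.3188, 0.2122]
tcp_rot: [0.804, 0.594, 0.0, 0.001]
wrist_force: [0.9, -0.5, -1.0]
finger_gap: 0.015
grasp_force: 58.5
0.01499242015444145 58.463194370269775
```

View pics/g.png

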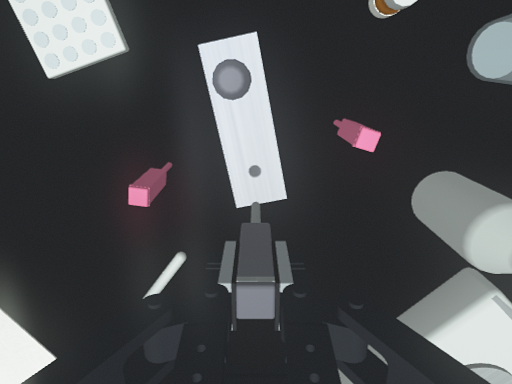

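The tool is in the hand: pin tip at (256,204), empty hole at (254.5,171). I record the hole and tip, then travel to the washer.

```bash
python3 - <<'E'
from h import *
w=capture("wrist");print("hole",atz(w,171,254.7,.055));s=st();p=s["tcp_pos"]
for zt in(.068,.070,.072,.074):print(zt,proj(w,[p[0],p[1],p[2]-zt]))
E
python3 -m jog '{"motion": [[[0,0,0,0.6,-0.1,0,0],[0,0,0,0.95,-0.15,0,0],[0,0,0,1,-0.15,0,0],[0,0,0,1,-0.15,0,0],[0,0,0,1,-0.15,0,0],[0,0,0,1,-0.15,0,0],[0,0,0,1,-0.15,0,0],[0,0,0,1,-0.15,0,0]]]}'
python3 -m jog '{"motion": [[[0,0,0,1,-0.15,0,0],[0,0,0,1,-0.15,0,0],[0,0,0,1,-0.15,0,0],[0,0,0,1,-0.15,0,0],[0,0,0,1,-0.15,0,0],[0,0,0,1,-0.15,0,0],[0,0,0,1,-0.15,0,0],[0,0,0,1,-0.15,0,0]]]}'
python3 -m jog '{"motion": [[[0,0,0,1,-0.2,0,0],[0,0,0,0.9,-0.2,0,0],[0,0,0,0.6,-0.1,0,0],[0,0,0,0,0,0,0],[0,0,0,0,0,0,0]]]}'
python3 - <<'E'
from h import *
w=capture("wrist");np.save("w3.npy",w,allow_pickle=True);cv2.imwrite("pics/i.png",w["frame"])
s=st();print(s["tcp_pos"],[(np.round(d["position"],1).tolist(),round(d["score"],2)) for l in("well","pin_tip","washer") for d in pinpoint("wrist",l)])
print(proj(w,[.5589,.1321,.084]),np.round(R.from_quat(s["tcp_rot"]).as_matrix(),3))
E
```

```text
hole [ 0.49234324 -0.32052888  0.055     ]
0.068 [203.75579025 254.03982062]
0.07 [202.70988481 254.03575963]
0.072 [201.68099883 254.03176472]
0.074 [200.66872023 254.02783429]
time: 7.78
tcp_pos: [0.5186, -0.1276, 0.2082]
tcp_rot: [0.804, 0.594, -0.001, -0.001]
wrist_force: [-0.1, -0.2, -1.7]
finger_gap: 0.0153
grasp_force: 58.5
time: 8.45
tcp_pos: [0.5485, 0.072, 0.2083]
tcp_rot: [0.804, 0.594, -0.001, -0.001]
wrist_force: [0.4, -0.5, -0.8]
finger_gap: 0.0151
grasp_force: 58.5
time: 8.87
tcp_pos: [0.5548, 0.1348, 0.2084]
tcp_rot: [0.804, 0.595, -0.001, -0.001]
wrist_force: [0.3, -0.2, -0.6]
finger_gap: 0.0149
grasp_force: 58.5
[0.55523295 0.13341623 0.20859929] [([180.0, 255.9], 0.62), ([204.1, 257.4], 0.74), ([158.5, 257.5], 0.98)]
[181.92862278 260.60229283] [[ 0.294  0.956 -0.002]
 [ 0.956 -0.294 -0.001]
 [-0.001 -0.002 -1.   ]]
```

View pics/i.png

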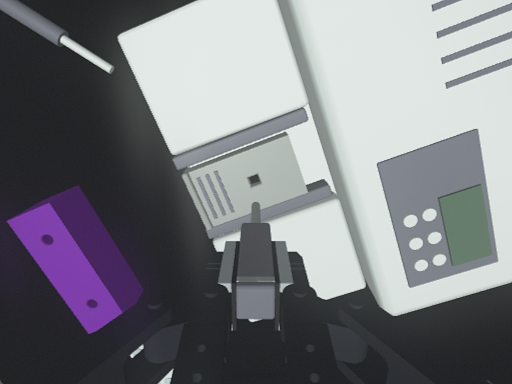

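The well is at (254.5,180) and the pin tip at (256,204). The slide edges run from (186,175) to (287,134).

```bash
python3 - <<'E'
from h import *
w=np.load("w3.npy",allow_pickle=True).item();s=st();p=s["tcp_pos"];q=R.from_quat(s["tcp_rot"]).as_matrix()
g=cv2.cvtColor(w["frame"],cv2.COLOR_BGR2GRAY)
c=g[168:192,240:270].astype(float);m=np.clip(110-c,0,None);ys,xs=np.mgrid[168:192,240:270]
wr,wc=(m*ys).sum()/m.sum(),(m*xs).sum()/m.sum();print("well px",wr,wc,c.min())
print(g[200:216,246:268])
for a,b in(((186,175),(287,134)),((175,162),(305,115)),((212,233),(328,190))):
    v=atz(w,b[1],b[0],.084)-atz(w,a[1],a[0],.084);print("yaw",np.degrees(np.arctan2(v[1],v[0])))
t=atz(w,204,256,p[2]-.07);k=atz(w,wr,wc,.084);print("tip",t,"tcp",p,"well",k);print("delta tool units",q.T@(k-t)/.025)
E
```

```text
well px 178.8679495686795 253.94956867949568 58.0
[[182 183 182 183 184 182 182 183 184 183 183 183 181 181 181 180 180 180
  181 180 181 180]
 [182 182 184 183 182 182 182 179 175 173 175 176 180 182 181 180 180 180
  180 180 180 181]
 [182 181 181 181 183 182 171 145 115 100 105 123 152 179 182 181 180 180
  181 179 181 180]
 [182 181 180 182 183 175 139 102 104 104 102 101 113 155 183 182 180 180
  181 180 181 179]
 [182 181 181 181 184 166 115 104 107 105 105 103  99 134 179 181 180 181
  181 182 180 180]
 [182 181 182 181 182 159 103 106 106 106 105 106 102 115 155 182 180 181
  180 180 181 180]
 [180 181 182 182 177 147 105 106 106 106 104 105 101 115 158 183 180 181
  180 181 180 177]
 [181 181 182 181 178 146 105 107 105 105 105 104 102 117 158 183 181 179
  176 176 162 143]
 [181 181 182 182 177 146 106 106 106 106 105 105 102 116 157 181 175 164
  143 137 125 129]
 [181 181 180 182 177 146 105 106 107 106 104 104 102 114 145 156 137 123
  128 134 139 140]
 [181 180 180 182 177 146 104 106 105 106 105 105 104 102 113 129 133 138
  138 137 137 137]
 [179 180 180 181 177 144 104 105 105 106 104 104 103 103 121 141 138 137
  137 136 136 136]
 [180 181 182 180 166 130 106 106 106 105 105 104 103 104 121 140 136 136
  136 135 134 134]
 [181 181 176 163 138 120 107 106 106 105 105 104 103 104 120 137 136 135
  135 134 134 134]
 [174 165 136 123 124 116 108 105 107 105 105 105 103 104 120 138 135 134
  134 133 134 134]
 [129 127 133 139 135 119 107 106 105 105 104 104 103 104 119 136 133 133
  133 131 132 133]]
yaw 5.336621995848843
yaw 2.8410456420792762
yaw 5.00007257810534
tip [0.55554816 0.13476309 0.13932946] tcp [0.55589086 0.1323003  0.20932946] well [0.5542752  0.13636701 0.084     ]
delta tool units [ 0.04809422 -0.06684063  2.21316195]
```

```bash
python3 -m jog '{"motion": [[[0,0,0,0.05,-0.02,0.3,0],[0,0,0,0.05,-0.02,0.4,0],[0,0,0,0,0,0.4,0],[0,0,0,0,0,0.3,0],[0,0,0,0,0,0.2,0],[0,0,0,0,0,0,0],[0,0,0,0,0,0,0]]]}'
python3 - <<'E'
from h import *
w=capture("wrist");np.save("w4.npy",w,allow_pickle=True)
s=st();print(s["tcp_pos"],s["wrist_force"])
w3=np.load("w3.npy",allow_pickle=True).item()
a=cv2.resize(w3["frame"][165:215,235:275],None,fx=10,fy=10,interpolation=cv2.INTER_CUBIC)
b=cv2.resize(w["frame"][165:215,235:275],None,fx=10,fy=10,interpolation=cv2.INTER_CUBIC)
cv2.imwrite("pics/j.png",np.hstack([a,b]))
E
```

```text
time: 9.65
tcp_pos: [0.5557, 0.1362, 0.1695]
tcp_rot: [0.804, 0.594, -0.0, -0.0]
wrist_force: [0.3, 0.1, -0.4]
finger_gap: 0.0153
grasp_force: 58.5
[0.55589597 0.13633607 0.16995323] [-0.21318855  0.10082922 -0.71812859]
```

View pics/j.png

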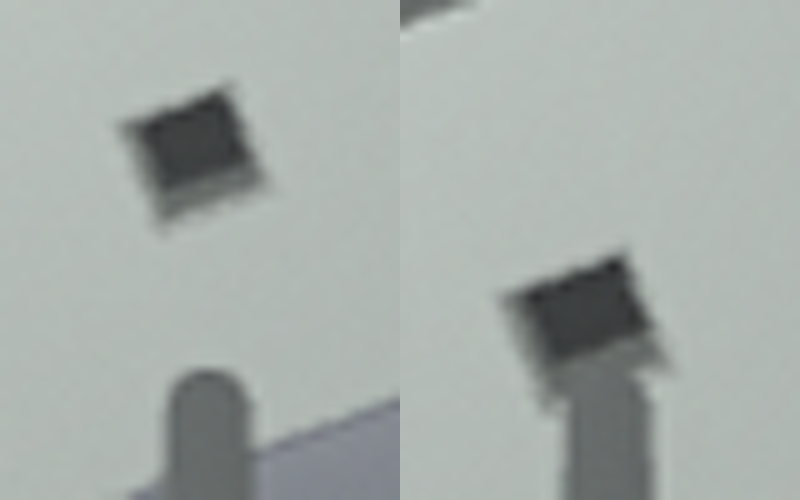

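Left and right are the high and low views. In full-image pixels the well mouth is centred at (254.0,180.0), then (253.5,197.7). The tip is at (255.3,205.2) in both.

```bash
python3 - <<'E'
from h import *
w3=np.load("w3.npy",allow_pickle=True).item();w4=np.load("w4.npy",allow_pickle=True).item();s=st();p=s["tcp_pos"];q=R.from_quat(s["tcp_rot"]).as_matrix()
print(tri([(w3,180,254.0),(w4,197.7,253.5)]))
t=atz(w4,205.2,255.3,p[2]-.07)
print("tip",t,"tcp",p)
for z in(.079,.084,.089):
    k=atz(w4,197.7,253.5,z);print(z,"well",k,"delta units",np.round(q.T@(k-t)/.025,3))
E
```

```text
(array([0.55409678, 0.13513718, 0.08329994]), [0.2, 0.2])
tip [0.55569184 0.13529501 0.09995323] tcp [0.55589597 0.13633607 0.16995323]
0.079 well [0.5537488  0.13357215 0.079     ] delta units [-0.089 -0.054  0.838]
0.084 well [0.55432051 0.13533788 0.084     ] delta units [-0.015 -0.053  0.638]
0.089 well [0.55489223 0.13710362 0.089     ] delta units [ 0.06  -0.052  0.438]
```

```bash
python3 -m jog '{"motion": [[[0,0,0,-0.02,-0.05,0.15,0],[0,0,0,0,0,0.15,0],[0,0,0,0,0,0.1,0],[0,0,0,0,0,0,0],[0,0,0,0,0,0,0]]]}'
python3 - <<'E'
from h import *
w=capture("wrist");np.save("w5.npy",w,allow_pickle=True)
s=st();print(s["tcp_pos"],s["wrist_force"])
b=cv2.resize(w["frame"][185:225,235:275],None,fx=14,fy=14,interpolation=cv2.INTER_CUBIC)
cv2.imwrite("pics/k.png",b)
E
```

```text
time: 10.12
tcp_pos: [0.5544, 0.1361, 0.1597]
tcp_rot: [0.804, 0.594, -0.0, -0.0]
wrist_force: [0.5, 0.1, -0.5]
finger_gap: 0.0153
grasp_force: 58.5
[0.55447141 0.13614762 0.15984299] [ 0.35122213  0.30020265 -0.13502792]
```

View pics/k.png

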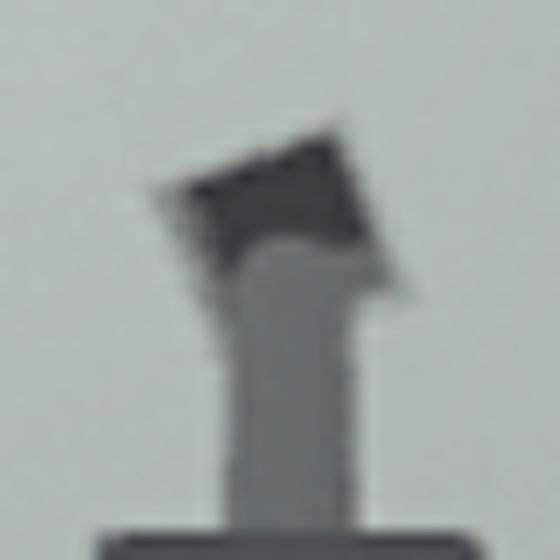

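Well centre is at about (254.7,202.0) and tip at (255.4,205.3). The remaining offset closes as the pin goes down, so I descend gently and watch the force.

```bash
python3 -m jog '{"motion": [[[0,0,0,0,-0.02,0.1,0],[0,0,0,0,0,0.08,0],[0,0,0,0,0,0.06,0],[0,0,0,0,0,0.06,0],[0,0,0,0,0,0,0],[0,0,0,0,0,0,0]]]}'
python3 -m jog '{"motion": [[[0,0,0,0,0,0.06,0],[0,0,0,0,0,0.06,0],[0,0,0,0,0,0.06,0],[0,0,0,0,0,0,0],[0,0,0,0,0,0,0]]]}'
```

```text
time: 10.67
tcp_pos: [0.5539, 0.1363, 0.1522]
tcp_rot: [0.804, 0.594, -0.0, -0.0]
wrist_force: [0.1, 0.5, -0.1]
finger_gap: 0.0151
grasp_force: 58.5
time: 11.08
tcp_pos: [0.5539, 0.1363, 0.1477]
tcp_rot: [0.804, 0.594, -0.0, -0.0]
wrist_force: [-0.8, -0.0, -1.0]
finger_gap: 0.0151
grasp_force: 58.5
```

```bash
python3 -m jog '{"motion": [[[0,0,0,0,0,0.06,0],[0,0,0,0,0,0.06,0],[0,0,0,0,0,0,0],[0,0,0,0,0,0,0]]]}'
python3 -m jog '{"motion": [[[0,0,0,0,0,0.06,0],[0,0,0,0,0,0,0],[0,0,0,0,0,0,0]]]}'
```

```text
time: 11.42
tcp_pos: [0.5539, 0.1363, 0.1447]
tcp_rot: [0.804, 0.594, -0.0, -0.0]
wrist_force: [-0.2, -0.1, -1.0]
finger_gap: 0.0153
grasp_force: 58.5
time: 11.67
tcp_pos: [0.5539, 0.1363, 0.1432]
tcp_rot: [0.804, 0.594, -0.0, -0.0]
wrist_force: [-0.2, 0.4, -0.9]
finger_gap: 0.0154
grasp_force: 58.5
```

```bash
python3 -m jog '{"motion": [[[0,0,0,0,0,0.06,0],[0,0,0,0,0,0,0],[0,0,0,0,0,0,0]]]}'
python3 -m jog '{"motion": [[[0,0,0,0,0,0.04,0],[0,0,0,0,0,0,0],[0,0,0,0,0,0,0]]]}'
```

```text
time: 11.92
tcp_pos: [0.5541, 0.1364, 0.142]
tcp_rot: [0.804, 0.594, 0.0, 0.0]
wrist_force: [0.4, -0.2, 0.9]
finger_gap: 0.0152
grasp_force: 58.6
time: 12.17
tcp_pos: [0.5541, 0.1363, 0.1409]
tcp_rot: [0.804, 0.594, 0.0, 0.0]
wrist_force: [0.1, 0.3, 0.5]
finger_gap: 0.0151
grasp_force: 58.7
```

```bash
python3 -m jog '{"motion": [[[0,0,0,0,0,0.04,0],[0,0,0,0,0,0.04,0],[0,0,0,0,0,0,0],[0,0,0,0,0,0,0]]]}'
python3 -m jog '{"motion": [[[0,0,0,0,0,0.04,0],[0,0,0,0,0,0,0],[0,0,0,0,0,0,0]]]}'
python3 -m jog '{"motion": [[[0,0,0,0,0,0.04,0],[0,0,0,0,0,0,0],[0,0,0,0,0,0,0]]]}'
```

```text
time: 12.5
tcp_pos: [0.554, 0.1363, 0.1389]
tcp_rot: [0.804, 0.594, 0.0, 0.0]
wrist_force: [-0.7, 0.5, 2.4]
finger_gap: 0.0152
grasp_force: 58.7
time: 12.75
tcp_pos: [0.554, 0.1363, 0.1378]
tcp_rot: [0.804, 0.594, 0.0, 0.0]
wrist_force: [-1.0, -0.6, 3.2]
finger_gap: 0.0151
grasp_force: 58.9
time: 13.0
tcp_pos: [0.554, 0.1364, 0.1368]
tcp_rot: [0.804, 0.594, 0.0, 0.0]
wrist_force: [-1.0, 0.5, 3.6]
finger_gap: 0.0152
grasp_force: 59.0
```

```bash
python3 -m jog '{"motion": [[[0,0,0,0,0,0.02,0],[0,0,0,0,0,0,0],[0,0,0,0,0,0,0]]]}'
python3 -m jog '{"motion": [[[0,0,0,0,0,0.02,0],[0,0,0,0,0,0,0],[0,0,0,0,0,0,0]]]}'
```

```text
time: 13.25
tcp_pos: [0.554, 0.1363, 0.1363]
tcp_rot: [0.804, 0.594, 0.0, 0.0]
wrist_force: [-1.4, 0.3, 3.7]
finger_gap: 0.0154
grasp_force: 59.1
time: 13.5
tcp_pos: [0.5541, 0.1364, 0.1362]
tcp_rot: [0.804, 0.594, 0.0, 0.0]
wrist_force: [-2.6, -0.5, 7.1]
finger_gap: 0.0155
grasp_force: 59.7
```

The button is on its hard stop, with a press of about 7.7 N. Now I push gently towards washer -x in small steps, following the height by force.

```bash
python3 -m jog '{"motion": [[[0,0,0,-0.015,-0.037,0,0],[0,0,0,-0.015,-0.037,0,0],[0,0,0,0,0,0,0]]]}'
python3 -m jog '{"motion": [[[0,0,0,-0.015,-0.037,0,0],[0,0,0,-0.015,-0.037,0,0],[0,0,0,0,0,0,0]]]}'
```

```text
time: 13.75
tcp_pos: [0.5527, 0.1362, 0.1363]
tcp_rot: [0.804, 0.594, 0.001, 0.0]
wrist_force: [3.0, -0.4, 5.3]
finger_gap: 0.0153
grasp_force: 59.1
time: 14.0
tcp_pos: [0.5507, 0.1361, 0.1364]
tcp_rot: [0.804, 0.594, 0.001, 0.0]
wrist_force: [1.7, 0.9, 6.3]
finger_gap: 0.0153
grasp_force: 59.2
```

```bash
python3 -m jog '{"motion": [[[0,0,0,-0.015,-0.037,0,0],[0,0,0,-0.015,-0.037,0,0],[0,0,0,-0.015,-0.037,0,0],[0,0,0,0,0,0,0]]]}'
python3 -m jog '{"motion": [[[0,0,0,-0.015,-0.037,0,0],[0,0,0,-0.015,-0.037,0,0],[0,0,0,0,0,0,0]]]}'
```

```text
time: 14.33
tcp_pos: [0.5477, 0.1359, 0.1364]
tcp_rot: [0.804, 0.594, 0.001, 0.0]
wrist_force: [1.8, 0.6, 5.1]
finger_gap: 0.0151
grasp_force: 59.2
time: 14.58
tcp_pos: [0.5458, 0.1357, 0.1365]
tcp_rot: [0.804, 0.594, 0.001, 0.0]
wrist_force: [2.3, 1.0, 6.7]
finger_gap: 0.0154
grasp_force: 59.3
```

```bash
python3 -m jog '{"motion": [[[0,0,0,-0.015,-0.037,0,0],[0,0,0,-0.015,-0.037,0,0],[0,0,0,-0.015,-0.037,0,0],[0,0,0,0,0,0,0]]]}'
python3 -m jog '{"motion": [[[0,0,0,-0.015,-0.037,0,0],[0,0,0,-0.015,-0.037,0,0],[0,0,0,-0.015,-0.037,0,0],[0,0,0,0,0,0,0]]]}'
```

```text
time: 14.92
tcp_pos: [0.5429, 0.1355, 0.1366]
tcp_rot: [0.804, 0.594, 0.001, 0.0]
wrist_force: [1.8, 0.2, 6.6]
finger_gap: 0.0154
grasp_force: 59.4
time: 15.25
tcp_pos: [0.5399, 0.1353, 0.1366]
tcp_rot: [0.804, 0.594, 0.001, 0.0]
wrist_force: [2.6, 0.3, 7.1]
finger_gap: 0.015
grasp_force: 59.4
```

```bash
python3 -m jog '{"motion": [[[0,0,0,-0.015,-0.037,-0.001,0],[0,0,0,-0.015,-0.037,-0.001,0],[0,0,0,-0.015,-0.037,-0.001,0],[0,0,0,-0.015,-0.037,-0.001,0],[0,0,0,0,0,0,0]]]}'
python3 -m jog '{"motion": [[[0,0,0,-0.015,-0.037,-0.001,0],[0,0,0,-0.015,-0.037,-0.001,0],[0,0,0,-0.015,-0.037,-0.001,0],[0,0,0,-0.015,-0.037,-0.001,0],[0,0,0,0,0,0,0]]]}'
```

```text
time: 15.67
tcp_pos: [0.536, 0.1351, 0.1368]
tcp_rot: [0.804, 0.594, 0.001, 0.0]
wrist_force: [2.3, 0.6, 7.2]
finger_gap: 0.0151
grasp_force: 59.5
time: 16.08
tcp_pos: [0.532, 0.1348, 0.1369]
tcp_rot: [0.804, 0.594, 0.001, 0.0]
wrist_force: [1.5, 0.4, 8.1]
finger_gap: 0.0151
grasp_force: 59.5
```

```bash
python3 -m jog '{"motion": [[[0,0,0,-0.015,-0.037,-0.003,0],[0,0,0,-0.015,-0.037,-0.003,0],[0,0,0,-0.015,-0.037,-0.002,0],[0,0,0,-0.015,-0.037,-0.002,0],[0,0,0,0,0,0,0]]]}'
python3 -m jog '{"motion": [[[0,0,0,-0.015,-0.037,-0.002,0],[0,0,0,-0.015,-0.037,-0.002,0],[0,0,0,-0.015,-0.037,-0.002,0],[0,0,0,-0.015,-0.037,-0.002,0],[0,0,0,0,0,0,0]]]}'
```

```text
time: 16.5
tcp_pos: [0.5279, 0.1345, 0.1371]
tcp_rot: [0.804, 0.594, 0.001, 0.0]
wrist_force: [1.8, 1.5, 7.4]
finger_gap: 0.0154
grasp_force: 59.5
time: 16.92
tcp_pos: [0.5239, 0.1342, 0.1372]
tcp_rot: [0.804, 0.594, 0.001, 0.0]
wrist_force: [2.4, 1.2, 6.6]
finger_gap: 0.015
grasp_force: 59.5
```

```bash
python3 -m jog '{"motion": [[[0,0,0,-0.014,-0.037,-0.002,0],[0,0,0,-0.014,-0.037,-0.002,0],[0,0,0,-0.014,-0.037,-0.001,0],[0,0,0,-0.014,-0.037,-0.001,0],[0,0,0,0,0,0,0]]]}'
python3 -m jog '{"motion": [[[0,0,0,-0.014,-0.037,-0.002,0],[0,0,0,-0.014,-0.037,-0.002,0],[0,0,0,-0.014,-0.037,-0.001,0],[0,0,0,-0.014,-0.037,-0.001,0],[0,0,0,0,0,0,0]]]}'
```

```text
time: 17.33
tcp_pos: [0.5199, 0.1339, 0.1373]
tcp_rot: [0.804, 0.594, 0.001, 0.0]
wrist_force: [1.7, 1.8, 6.2]
finger_gap: 0.0153
grasp_force: 59.5
time: 17.75
tcp_pos: [0.516, 0.1336, 0.1374]
tcp_rot: [0.804, 0.594, 0.001, 0.0]
wrist_force: [1.8, 1.4, 7.2]
finger_gap: 0.015
grasp_force: 59.5
```

```bash
python3 -m jog '{"motion": [[[0,0,0,-0.013,-0.037,-0.002,0],[0,0,0,-0.013,-0.037,-0.002,0],[0,0,0,-0.013,-0.037,-0.001,0],[0,0,0,-0.013,-0.037,-0.001,0],[0,0,0,0,0,0,0]]]}'
python3 -m jog '{"motion": [[[0,0,0,-0.013,-0.037,-0.002,0],[0,0,0,-0.013,-0.037,-0.002,0],[0,0,0,-0.013,-0.037,-0.001,0],[0,0,0,-0.013,-0.037,-0.001,0],[0,0,0,0,0,0,0]]]}'
```

```text
time: 18.17
tcp_pos: [0.5121, 0.1334, 0.1376]
tcp_rot: [0.804, 0.594, 0.001, 0.0]
wrist_force: [1.0, 1.0, 6.2]
finger_gap: 0.0153
grasp_force: 59.5
time: 18.58
tcp_pos: [0.5081, 0.1332, 0.1377]
tcp_rot: [0.804, 0.594, 0.001, 0.0]
wrist_force: [2.4, 2.0, 5.6]
finger_gap: 0.0153
grasp_force: 59.4
```

```bash
python3 -m jog '{"motion": [[[0,0,0,-0.014,-0.037,-0.001,0],[0,0,0,-0.014,-0.037,-0.001,0],[0,0,0,0,0,0,0],[0,0,0,0,0,0,0]]]}'
```

```text
time: 18.92
tcp_pos: [0.5062, 0.1331, 0.1378]
tcp_rot: [0.804, 0.594, 0.001, 0.0]
wrist_force: [2.1, 1.0, 7.3]
finger_gap: 0.015
grasp_force: 59.4
```

```bash
python3 -m jog '{"motion": [[[0,0,0,-0.014,-0.037,-0.001,0],[0,0,0,-0.014,-0.037,-0.001,0],[0,0,0,0,0,0,0]]]}'
python3 -m jog '{"motion": [[[0,0,0,-0.014,-0.037,-0.001,0],[0,0,0,0,0,0,0],[0,0,0,0,0,0,0]]]}'
```

```text
time: 19.17
tcp_pos: [0.5042, 0.133, 0.1378]
tcp_rot: [0.804, 0.594, 0.001, 0.0]
wrist_force: [2.8, 0.5, 6.6]
finger_gap: 0.0154
grasp_force: 59.4
time: 19.42
tcp_pos: [0.5033, 0.1329, 0.1378]
tcp_rot: [0.804, 0.594, 0.001, 0.0]
wrist_force: [1.5, 1.5, 6.5]
finger_gap: 0.015
grasp_force: 59.4
```

```bash
python3 -m jog '{"motion": [[[0,0,0,-0.007,-0.019,0,0],[0,0,0,0,0,0,0],[0,0,0,0,0,0,0]]]}'
```

```text
time: 19.67
tcp_pos: [0.5028, 0.1329, 0.1379]
tcp_rot: [0.804, 0.594, 0.001, 0.0]
wrist_force: [1.4, 0.2, 5.9]
finger_gap: 0.0153
grasp_force: 59.4
```

```bash
python3 -m jog '{"motion": [[[0,0,0,-0.007,-0.019,0,0],[0,0,0,0,0,0,0],[0,0,0,0,0,0,0]]]}'
python3 -m jog '{"motion": [[[0,0,0,-0.007,-0.019,0,0],[0,0,0,0,0,0,0],[0,0,0,0,0,0,0]]]}'
```

```text
time: 19.92
tcp_pos: [0.5023, 0.1329, 0.1379]
tcp_rot: [0.804, 0.594, 0.001, 0.0]
wrist_force: [1.8, 1.2, 7.2]
finger_gap: 0.0153
grasp_force: 59.4
time: 20.17
tcp_pos: [0.5018, 0.1328, 0.1379]
tcp_rot: [0.804, 0.594, 0.001, 0.0]
wrist_force: [2.6, 1.2, 7.3]
finger_gap: 0.0154
grasp_force: 59.4
```

```bash
python3 -m jog '{"motion": [[[0,0,0,-0.007,-0.019,0,0],[0,0,0,0,0,0,0],[0,0,0,0,0,0,0]]]}'
```

```text
time: 20.42
tcp_pos: [0.5014, 0.1328, 0.1379]
tcp_rot: [0.804, 0.594, 0.001, 0.0]
wrist_force: [2.0, 1.9, 7.2]
finger_gap: 0.0151
grasp_force: 59.3
```

```bash
python3 -m jog '{"motion": [[[0,0,0,-0.007,-0.019,0,0],[0,0,0,0,0,0,0],[0,0,0,0,0,0,0]]]}'
python3 -m jog '{"motion": [[[0,0,0,-0.007,-0.019,0,0],[0,0,0,0,0,0,0],[0,0,0,0,0,0,0]]]}'
```

```text
time: 20.67
tcp_pos: [0.5011, 0.1328, 0.138]
tcp_rot: [0.804, 0.594, 0.001, 0.001]
wrist_force: [2.7, 0.3, 6.4]
finger_gap: 0.0152
grasp_force: 59.4
time: 20.92
tcp_pos: [0.5006, 0.1327, 0.1379]
tcp_rot: [0.804, 0.594, 0.001, 0.001]
wrist_force: [4.2, 1.2, 6.1]
finger_gap: 0.0154
grasp_force: 59.2
```

```bash
python3 -m jog '{"motion": [[[0,0,0,-0.007,-0.019,0,0],[0,0,0,0,0,0,0],[0,0,0,0,0,0,0]]]}'
```

```text
time: 21.17
tcp_pos: [0.5, 0.1326, 0.1379]
tcp_rot: [0.804, 0.594, 0.001, 0.001]
wrist_force: [2.5, 0.7, 6.1]
finger_gap: 0.015
grasp_force: 59.5
```

```bash
python3 -m jog '{"motion": [[[0,0,0,-0.007,-0.019,0,0],[0,0,0,0,0,0,0],[0,0,0,0,0,0,0]]]}'
python3 -m jog '{"motion": [[[0,0,0,-0.007,-0.019,0,0],[0,0,0,0,0,0,0],[0,0,0,0,0,0,0]]]}'
```

```text
time: 21.42
tcp_pos: [0.4996, 0.1326, 0.138]
tcp_rot: [0.804, 0.594, 0.001, 0.001]
wrist_force: [3.7, 1.7, 6.3]
finger_gap: 0.015
grasp_force: 59.4
time: 21.67
tcp_pos: [0.4993, 0.1326, 0.138]
tcp_rot: [0.804, 0.594, 0.002, 0.001]
wrist_force: [3.3, 1.0, 5.2]
finger_gap: 0.0152
grasp_force: 59.3
```

```bash
python3 - <<'E'
from h import *
for n in("wrist","top"):
    w=capture(n);np.save("o_%s.npy"%n,w,allow_pickle=True)
    print(n,[(np.round(d["position"],1).tolist(),round(d["score"],2)) for l in("well","washer","pin_tip") for d in pinpoint(n,l)][:6])
print([st()["wrist_force"] for _ in range(2)])
E
```

```text
wrist [([186.1, 335.8], 0.97), ([160.7, 315.2], 0.55), ([204.0, 256.8], 0.85)]
top [([261.0, 302.1], 0.17), ([182.7, 359.7], 0.54), ([242.3, 361.2], 0.38)]
[array([3.58955331, 0.41727112, 5.15510785]), array([3.58955331, 0.41727112, 5.15510785])]
```

```bash
python3 -m jog '{"motion": [[[0,0,0,-0.014,-0.037,0,0],[0,0,0,0,0,0,0],[0,0,0,0,0,0,0],[0,0,0,0,0,0,0]]]}'
python3 -m jog '{"motion": [[[0,0,0,-0.014,-0.037,0,0],[0,0,0,0,0,0,0],[0,0,0,0,0,0,0],[0,0,0,0,0,0,0]]]}'
```

```text
time: 22.4
tcp_pos: [0.4989, 0.1325, 0.1381]
tcp_rot: [0.805, 0.594, 0.002, 0.001]
wrist_force: [7.0, 0.9, 3.4]
finger_gap: 0.0153
grasp_force: 59.2
time: 22.73
tcp_pos: [0.4985, 0.1324, 0.1381]
tcp_rot: [0.805, 0.594, 0.003, 0.001]
wrist_force: [9.0, 1.4, 0.5]
finger_gap: 0.0153
grasp_force: 59.1
```

At the stop: the sideways force rises to 9 N without any motion. I ease back to relieve it, then lift out.

```bash
python3 -m jog '{"motion": [[[0,0,0,0.014,0.037,0,0],[0,0,0,0.014,0.037,0,0],[0,0,0,0.007,0.019,0,0],[0,0,0,0,0,0,0],[0,0,0,0,0,0,0]]]}'
```

```text
time: 23.15
tcp_pos: [0.4994, 0.1326, 0.1379]
tcp_rot: [0.804, 0.594, 0.001, 0.0]
wrist_force: [2.5, 1.1, 8.6]
finger_gap: 0.0154
grasp_force: 59.9
```

```bash
python3 -m jog '{"motion": [[[0,0,0,0.014,0.037,0,0],[0,0,0,0,0,0,0],[0,0,0,0,0,0,0]]]}'
```

```text
time: 23.4
tcp_pos: [0.4999, 0.1326, 0.1379]
tcp_rot: [0.804, 0.594, 0.001, 0.0]
wrist_force: [0.5, 0.3, 8.7]
finger_gap: 0.0151
grasp_force: 60.1
```

Sideways force is gone. Lift straight out.

```bash
python3 -m jog '{"motion": [[[0,0,0,0,0,-0.1,0],[0,0,0,0,0,-0.15,0],[0,0,0,0,0,-0.2,0],[0,0,0,0,0,-0.25,0],[0,0,0,0,0,-0.4,0],[0,0,0,0,0,-0.7,0],[0,0,0,0,0,-0.8,0],[0,0,0,0,0,-0.5,0]]]}'
python3 - <<'E'
from h import *
w=capture("wrist");np.save("w6.npy",w,allow_pickle=True);s=st();print(s["tcp_pos"],np.round(R.from_quat(s["tcp_rot"]).as_matrix(),3))
g=cv2.cvtColor(w["frame"],cv2.COLOR_BGR2GRAY)
m=((g<90)&(g>30)).astype(np.uint8);m[215:]=0
n,_,S,c=cv2.connectedComponentsWithStats(m)
print([(S[i].tolist(),c[i].round(1).tolist()) for i in range(1,n) if 20<S[i][4]<200])
h=np.load("o_top.npy",allow_pickle=True).item()
b=cv2.resize(w["frame"],(640,480));cv2.imwrite("pics/l.png",b)
print(g[199:208,246:264])
E
```

```text
time: 24.07
tcp_pos: [0.4992, 0.1325, 0.2169]
tcp_rot: [0.804, 0.594, 0.0, 0.0]
wrist_force: [0.2, -0.5, -1.5]
finger_gap: 0.0152
grasp_force: 59.0
[0.50025008 0.13284946 0.21871924] [[ 0.294  0.956  0.003]
 [ 0.956 -0.294  0.   ]
 [ 0.001  0.003 -1.   ]]
[([508, 168, 4, 28, 32], [509.7, 180.4]), ([253, 172, 11, 10, 66], [257.9, 176.5])]
[[183 182 182 183 182 182 184 183 182 182 182 182 182 183 181 182 180 181]
 [183 183 183 182 182 182 181 183 183 183 184 183 182 183 182 181 180 181]
 [183 182 183 182 182 182 183 182 176 174 175 177 180 184 182 181 182 180]
 [182 182 181 181 182 182 179 163 124  98 105 124 152 180 183 181 182 181]
 [181 181 182 181 183 177 140 102 103 103 103 101 113 155 183 181 180 181]
 [181 183 181 182 183 165 114 105 105 106 105 104 100 134 180 184 181 182]
 [182 180 182 181 183 159 104 105 106 106 103 105 102 115 157 184 182 181]
 [181 181 182 181 177 145 104 107 106 105 105 105 102 115 160 186 181 177]
 [180 182 183 183 177 147 105 107 106 105 105 105 103 115 154 178 164 145]]
```

View pics/l.png

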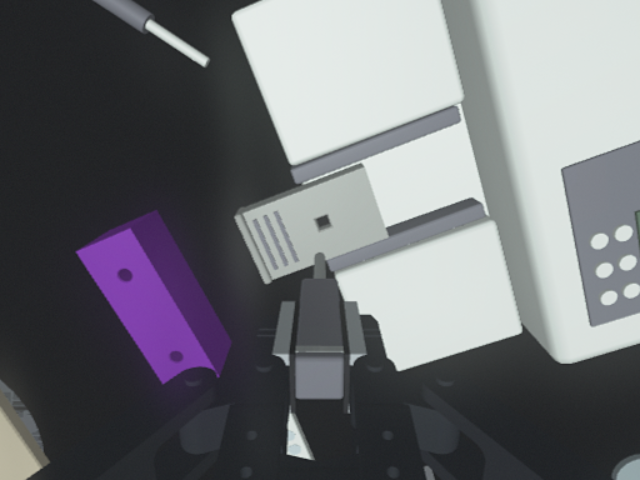

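The slide is out (well at about (322,221) in the enlarged view) and the pin is clear of it. Travelling back over the stand.

```bash
python3 - <<'E'
from h import *
w=np.load("w6.npy",allow_pickle=True).item();w3=np.load("w3.npy",allow_pickle=True).item()
a=atz(w,177.0,257.6,.084)-atz(w3,180,254,.083);print("slide moved mm",a*1000,np.linalg.norm(a[:2])*1000)
E
python3 -m jog '{"motion": [[[0,0,0,-0.6,0.15,0,0],[0,0,0,-0.95,0.28,0,0],[0,0,0,-0.98,0.28,0,0],[0,0,0,-0.98,0.28,0,0],[0,0,0,-0.98,0.28,0,0],[0,0,0,-0.98,0.28,0,0],[0,0,0,-0.98,0.28,0,0],[0,0,0,-0.98,0.28,0,0]]]}'
python3 -m jog '{"motion": [[[0,0,0,-0.98,0.28,0,0],[0,0,0,-0.98,0.28,0,0],[0,0,0,-0.98,0.28,0,0],[0,0,0,-0.98,0.28,0,0],[0,0,0,-0.98,0.28,0,0],[0,0,0,-0.98,0.28,0,0],[0,0,0,-0.98,0.28,0,0],[0,0,0,-0.9,0.28,0,0]]]}'
python3 -m jog '{"motion": [[[0,0,0,-0.8,0.28,0,0],[0,0,0,-0.5,0.28,0,0],[0,0,0,0,0,0,0],[0,0,0,0,0,0,0]]]}'
cat > hole.py <<'E'
from h import *
s=st();w=capture("wrist");p=s["tcp_pos"];q=R.from_quat(s["tcp_rot"]).as_matrix()
print(p,s["wrist_force"],np.round(q[:,2],4))
g=cv2.cvtColor(w["frame"],cv2.COLOR_BGR2GRAY).astype(float)
r,c=proj(w,[.4923,-.3205,.055]);r,c=int(r),int(c);sub=g[r-16:r+17,c-16:c+17]
m=((sub<170)).astype(np.uint8);n,_,S,C=cv2.connectedComponentsWithStats(m)
for i in range(1,n):
    if S[i][4]>15:print("blob",S[i].tolist(),(C[i]+[c-16,r-16]).round(1))
print("d to seat units",q.T@(np.array([.4914,-.3188,.08])-p)/.025)
t=atz(w,205.2,255.2,p[2]-.07);print("tip",t)
if len(__import__("sys").argv)>2:
    a,b=map(float,__import__("sys").argv[1:3]);k=atz(w,b,a,.055);print("hole",k,"delta",q.T@(k-t)/.025)
print(g[198:208,246:266].astype(int))
E
python3 hole.py
```

```text
slide moved mm [-52.1801129   -2.76779824   1.        ] 52.25346772917794
time: 24.78
tcp_pos: [0.4945, -0.0619, 0.2144]
tcp_rot: [0.804, 0.594, -0.0, -0.0]
wrist_force: [0.4, -0.9, -1.2]
finger_gap: 0.0153
grasp_force: 59.0
time: 25.45
tcp_pos: [0.4908, -0.264, 0.2143]
tcp_rot: [0.805, 0.594, -0.0, -0.0]
wrist_force: [0.1, 0.5, -0.5]
finger_gap: 0.0149
grasp_force: 59.0
time: 25.78
tcp_pos: [0.4953, -0.2976, 0.2142]
tcp_rot: [0.805, 0.594, 0.0, -0.001]
wrist_force: [-0.3, 0.1, -1.5]
finger_gap: 0.0152
grasp_force: 59.0
[ 0.49534582 -0.29758736  0.2141674 ] [-0.283232    0.10614523 -1.49325136] [-8.0e-04  1.1e-03 -1.0e+00]
blob [11, 10, 11, 11, 97] [257.9 191.4]
blob [9, 26, 9, 7, 53] [255.3 205.2]
d to seat units [-0.86154742  0.1050979   5.3659098 ]
tip [ 0.49524502 -0.2985711   0.1441674 ]
[[222 220 219 217 219 220 222 224 224 220 211 204 205 210 217 219 220 219
  221 222]
 [223 222 219 218 217 221 221 224 223 222 221 222 222 223 222 221 220 219
  221 221]
 [223 221 220 219 218 220 222 224 225 222 220 222 222 222 221 220 219 218
  220 221]
 [222 222 220 218 218 220 223 220 219 207 195 216 220 224 221 221 219 218
  219 222]
 [222 223 220 218 219 221 211 168 121 102 103 127 182 221 222 221 219 218
  218 221]
 [222 222 222 219 220 213 164 104 108 109 108 105 124 188 225 221 220 219
  219 220]
 [222 223 221 220 222 199 121 110 111 110 111 107 102 160 222 222 220 219
  218 220]
 [221 222 222 220 221 191 107 111 113 111 110 111 105 128 189 222 219 218
  218 219]
 [221 222 222 220 215 169 107 111 111 110 109 111 107 128 191 223 220 218
  218 219]
 [221 221 222 221 216 171 109 110 111 112 111 110 105 128 190 223 219 219
  217 218]]
```

The slide moved 52 mm. Approach the hole.

```bash
python3 hole.py 257.9 191.4 | grep delta
python3 -m jog '{"motion": [[[0,0,0,-0.4,0.05,0.1,0],[0,0,0,-0.46,0.05,0.4,0],[0,0,0,0,0,0.6,0],[0,0,0,0,0,0.6,0],[0,0,0,0,0,0.6,0],[0,0,0,0,0,0.4,0],[0,0,0,0,0,0,0],[0,0,0,0,0,0,0]]]}'
python3 hole.py | grep -v '\[\['
```

```text
hole [ 0.491903   -0.31844524  0.055     ] delta [-0.84095721  0.10790703  3.57314559]
time: 26.55
tcp_pos: [0.491, -0.3193, 0.1467]
tcp_rot: [0.805, 0.594, -0.0, -0.0]
wrist_force: [0.0, -0.2, 0.3]
finger_gap: 0.015
grasp_force: 59.0
[ 0.49104182 -0.31932076  0.14674851] [ 0.02055556 -0.21256693  0.32547815] [-9.e-04  5.e-04 -1.e+00]
blob [8, 9, 15, 14, 161] [255.5 193.1]
blob [12, 24, 8, 9, 66] [255.5 206.3]
d to seat units [0.02367859 0.0102541  2.66993534]
tip [ 0.49094503 -0.32035907  0.07674851]
  228 227]
 [225 227 230 226 206 186 156 140 139 135 136 136 141 157 187 209 219 228
  228 226]
 [225 226 229 230 228 212 198 189 177 168 169 180 197 209 211 221 226 227
  227 226]
 [225 226 228 229 230 228 219 200 189 182 179 197 209 221 221 225 224 227
  228 225]
 [225 226 227 228 229 229 220 175 130 111 111 137 194 227 227 225 224 226
  227 226]
 [225 225 226 229 231 224 172 111 115 116 115 111 129 197 230 226 225 225
  226 226]
 [224 225 226 228 231 215 129 116 118 117 116 115 109 166 227 227 224 225
  226 227]
 [224 225 226 227 231 206 111 118 119 117 116 116 111 133 198 227 224 223
  226 227]
 [224 225 226 228 224 183 115 118 119 116 116 116 113 133 198 227 224 223
  225 226]
 [223 224 225 227 225 184 114 117 117 117 118 115 111 135 199 227 223 223
  225 226]]
```

```bash
python3 hole.py 255.4 193.1 | grep delta
python3 -m jog '{"motion": [[[0,0,0,0.02,0.01,0.2,0],[0,0,0,0,0,0.2,0],[0,0,0,0,0,0.1,0],[0,0,0,0,0,0.1,0],[0,0,0,0,0,0,0],[0,0,0,0,0,0,0]]]}'
python3 hole.py | grep -v '\[\['
```

```text
hole [ 0.49199425 -0.31971429  0.055     ] delta [0.03654182 0.0069527  0.90435467]
time: 27.15
tcp_pos: [0.4918, -0.3186, 0.1321]
tcp_rot: [0.804, 0.594, -0.0, -0.0]
wrist_force: [0.8, -0.9, -0.6]
finger_gap: 0.0154
grasp_force: 59.0
[ 0.49181154 -0.3186227   0.13207803] [ 0.76934955 -0.92239079 -0.59891868] [-2.e-04  1.e-04 -1.e+00]
blob [7, 8, 16, 25, 273] [254.9 205.3]
d to seat units [-0.01163839 -0.01325314  2.08312376]
tip [ 0.49173787 -0.31967774  0.06207803]
  227 227]
 [224 175 130 125 128 129 130 131 131 130 129 131 134 136 138 135 163 211
  222 227]
 [221 166 131 128 128 129 129 130 130 130 130 133 136 138 137 135 154 201
  222 227]
 [215 165 124 130 131 131 132 131 129 129 128 134 135 139 137 135 155 198
  220 227]
 [215 171 133 127 132 132 131 126 122 117 119 124 128 136 135 133 155 199
  220 227]
 [215 174 143 126 131 131 127 120 119 118 117 117 119 127 136 135 157 202
  220 227]
 [221 181 150 127 128 128 122 120 119 118 118 117 115 121 134 142 176 216
  227 226]
 [225 210 180 151 127 127 120 120 120 118 117 118 116 116 128 160 199 218
  228 226]
 [229 222 192 178 144 126 122 120 119 119 117 117 115 116 144 187 213 224
  227 226]
 [228 226 212 196 179 138 119 119 117 118 118 117 115 124 169 210 221 228
  227 226]]
```

Aligned. Lower it in.

```bash
python3 -m jog '{"motion": [[[0,0,0,-0.01,-0.01,0.15,0],[0,0,0,0,0,0.2,0],[0,0,0,0,0,0.3,0],[0,0,0,0,0,0.3,0],[0,0,0,0,0,0.3,0],[0,0,0,0,0,0.3,0],[0,0,0,0,0,0.25,0],[0,0,0,0,0,0.1,0]]]}'
python3 -m jog '{"motion": [[[0,0,0,0,0,0.06,0],[0,0,0,0,0,0.05,0],[0,0,0,0,0,0,0],[0,0,0,0,0,0,0]]]}'
```

```text
time: 27.87
tcp_pos: [0.491, -0.3185, 0.0832]
tcp_rot: [0.804, 0.594, -0.0, -0.001]
wrist_force: [0.0, 1.2, -1.3]
finger_gap: 0.0155
grasp_force: 59.0
time: 28.2
tcp_pos: [0.4917, -0.3189, 0.0822]
tcp_rot: [0.804, 0.594, 0.0, 0.0]
wrist_force: [-0.8, -0.4, -0.2]
finger_gap: 0.0151
grasp_force: 59.0
```

```bash
python3 -m jog '{"motion": [[[0,0,0,0,0,0.04,0],[0,0,0,0,0,0.02,0],[0,0,0,0,0,0,0],[0,0,0,0,0,0,0]]]}'
python3 -m jog '{"motion": [[[0,0,0,0,0,0.02,0],[0,0,0,0,0,0,0],[0,0,0,0,0,0,0]]]}'
```

```text
time: 28.53
tcp_pos: [0.4916, -0.3188, 0.0805]
tcp_rot: [0.804, 0.594, 0.0, 0.0]
wrist_force: [0.3, -0.2, -0.7]
finger_gap: 0.0152
grasp_force: 59.0
time: 28.78
tcp_pos: [0.4916, -0.3189, 0.08]
tcp_rot: [0.804, 0.594, 0.0, 0.0]
wrist_force: [-0.2, 0.1, -0.3]
finger_gap: 0.0152
grasp_force: 59.2
```

```bash
python3 -m jog '{"motion": [[[0,0,0,0,0,0.02,0],[0,0,0,0,0,0,0],[0,0,0,0,0,0,0]]]}'
python3 -m jog '{"motion": [[[0,0,0,0,0,0.015,0],[0,0,0,0,0,0,0],[0,0,0,0,0,0,0]]]}'
```

```text
time: 29.03
tcp_pos: [0.4917, -0.3189, 0.08]
tcp_rot: [0.804, 0.594, 0.0, 0.0]
wrist_force: [-1.0, 0.9, 6.0]
finger_gap: 0.0151
grasp_force: 59.8
time: 29.28
tcp_pos: [0.4917, -0.3189, 0.08]
tcp_rot: [0.804, 0.594, 0.0, 0.0]
wrist_force: [-2.6, 1.8, 9.8]
finger_gap: 0.0152
grasp_force: 60.5
```

Seated at the original height. Release and retreat straight up.

```bash
python3 -m jog '{"motion": [[[0,0,0,0,0,-0.03,0],[0,0,0,0,0,0,0.3],[0,0,0,0,0,0,0.6],[0,0,0,0,0,0,1],[0,0,0,0,0,0,1],[0,0,0,0,0,0,1],[0,0,0,0,0,0,1],[0,0,0,0,0,0,1]]]}'
python3 -m jog '{"motion": [[[0,0,0,0,0,0,1],[0,0,0,0,0,-0.3,1],[0,0,0,0,0,-0.6,1],[0,0,0,0,0,-0.9,1],[0,0,0,0,0,-0.9,1],[0,0,0,0,0,-0.9,1],[0,0,0,0,0,-0.9,1],[0,0,0,0,0,-0.9,1]]]}'
python3 -m jog '{"motion": [[[0,0,0,0,0,-0.5,1],[0,0,0,0,0,-0.2,1],[0,0,0,0,0,0,1],[0,0,0,0,0,0,1]]]}'
python3 - <<'E'
from h import *
w=capture("wrist");s=capture("scene")
r,c=(int(v) for v in proj(w,[.4917,-.319,.1]));a=cv2.resize(w["frame"][r-45:r+45,c-45:c+45],(400,400),interpolation=cv2.INTER_CUBIC)
b=cv2.resize(s["frame"][150:220,105:195],(400,400),interpolation=cv2.INTER_CUBIC)
cv2.imwrite("pics/m.png",np.hstack([a,b]))
g=cv2.cvtColor(w["frame"],cv2.COLOR_BGR2GRAY)
# handle-coloured blob in the prior of the seated tool: expected corners
print("expect top",proj(w,[.4917,-.319,.115]),"bottom",proj(w,[.4917,-.319,.055]))
for i,l in enumerate(("pin_tool","stand")):print([(np.round(d["extent"]).tolist(),round(d["score"],2)) for d in cut_out("wrist",l)])
m=(g<135)&(g>45);sub=m[r-60:r+60,c-35:c+35].astype(np.uint8);n,_,S,C=cv2.connectedComponentsWithStats(sub)
print([(S[i].tolist()) for i in range(1,n) if S[i][4]>60],r,c)
E
```

```text
time: 29.95
tcp_pos: [0.4916, -0.3188, 0.0798]
tcp_rot: [0.804, 0.594, -0.0, 0.0]
wrist_force: [0.7, 0.1, 0.5]
finger_gap: 0.0854
grasp_force: 0.0
time: 30.62
tcp_pos: [0.4915, -0.3187, 0.2167]
tcp_rot: [0.804, 0.594, 0.0, 0.0]
wrist_force: [-0.4, -0.7, -0.2]
finger_gap: 0.0853
grasp_force: 0.0
time: 30.95
tcp_pos: [0.4912, -0.3186, 0.2313]
tcp_rot: [0.804, 0.594, -0.0, -0.001]
wrist_force: [-0.5, 1.0, -0.4]
finger_gap: 0.0853
grasp_force: 0.0
expect top [183.62725439 255.67856502] bottom [165.21683841 255.60716142]
[([256.0, 175.0, 19.0, 34.0], 0.81), ([157.0, 178.0, 40.0, 42.0], 0.74), ([236.0, 80.0, 33.0, 37.0], 0.59), ([355.0, 133.0, 48.0, 32.0], 0.56)]
[([245.0, 119.0, 80.0, 168.0], 0.68)]
[[0, 0, 70, 107, 2613], [27, 41, 18, 18, 283]] 178 255
```

The detector finds the pin tool at (256,175), 34 px long. An upright, fully seated tool should span rows 165 to 184 plus its faces, so it matches. Handing in.

```bash
python3 -c "
from rig import robot;print(robot.hand_in())"
```

```text
the job is handed in; nothing more can be done
None
```

I pushed the slide out about 52 mm to its stop with the button held down, put the pin tool back upright and seated in its hole, and handed the job in at about 31 s, with measured forces on the washer well under 20 N; the verdict was not shown to me.

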